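# Shut the reel drawer and find the socket for the winder's clamp nut

### The job

Push the coil winder's open reel drawer fully home. Then find, by trying, which of the three orange-handled sockets fits the hex clamp nut on top of the winder, standing any that do not fit back upright in their tray, and finish still gripping the one that fits, upright and pushed all the way down over the nut: do not let go of it. Leave the empty spool, the bottle and the screwdriver where they are.

Things in the scene. Friction and masses are not known exactly. Their poses are not given: they have to be found in the camera images.
- winder: Coil winder base, fixed: white housing 200 mm deep (x) by 240 mm wide (y) by 75 mm high. Origin at the centre of its underside; its front, with the drawer, faces its own -x. A shaft with a copper coil stands on the rear of its top (own x 0.06 to 0.09), up to 36 mm above the top.
- drawer (a joint): Blue-fronted reel drawer in the winder's front, sliding along the winder's own x. Metres of opening: 0 = fully home against its stop, growing as it comes out towards the winder's -x. It stays where it is left; it takes about 3 N to push slowly. Its front is 214 mm wide and reaches from 7 to 60 mm above the table.
- drawer_front (a point): Centre of the front face of the drawer's black finger ledge (90 mm long, 12 mm high, standing 12 mm proud of the blue front), 42 mm above the table. Push here towards the winder's +x. Moves with the drawer.
- nut: Fixed brass hex nut (does not turn), 24 mm across flats, axis upright, on a steel washer 42 mm across on the winder's top. Origin: centre of the washer's underside; washer top 3 mm, nut top 19 mm above it. Two flats face own x; its yaw is not the winder's. A fully seated socket has its origin 3 mm above this origin; its bore must be in line with the hex (modulo 60 degrees, within about 10).
- tray: Fixed grey tray 80 mm (x) by 210 mm (y), walls 14 mm high and 4 mm thick, floor 4 mm thick. The three sockets stand in it in a row along its y, 65 mm apart. Origin at the centre of its underside.
- socket_a: One of three hand sockets alike outside, upright, mouth down in the tray: steel skirt 39 mm across, 30 mm tall; on top an orange grip 18 mm thick (own x), 40 mm long (y), 40 mm tall (70 mm in all); 0.1 to 0.2 kg. Origin: centre of the mouth, the lowest plane; z up. Hex bore 18 mm deep, two of its flats facing own x, mouth tapered 2.5 mm wide, 5 mm deep.
- socket_b: Second hand socket, same outside, origin and axes as socket_a. Only one of the three bores takes the nut, with about 1.3 mm play all round; the other two are at least 3 mm too narrow and stop with the mouth 10 mm or more above the nut's washer. Which one fits is not marked; the three places are shuffled.
- socket_c: Third hand socket, same outside, origin and axes as socket_a; its bore differs (see socket_b).
- spool: Bystander: empty black spool standing on the bench, 80 mm across, 40 mm high. Origin at the centre of its underside.
- bottle: Bystander: white bottle with red cap, 48 mm across, 110 mm high. Origin at the centre of its underside.
- screwdriver: Bystander: screwdriver lying on the bench, about 200 mm long along its own x. Origin under its middle.
There are look-alikes about, which are no part of the job. What is shaped like the socket_b but purple is not meant.

How it is judged:
On the way, in this order (a step that is already met when the one before it is completed fails the run):
1. the drawer is pushed fully home (value of joint drawer below 0.004 m), for 0.2 s.
2. a socket is seated all the way down over the nut (((horizontal distance between socket_a and nut below 0.004 m and z of socket_a in the frame of nut between 0 and 0.0065 m and angle between socket_a's own z axis and vertical below 0.08 rad) or (horizontal distance between socket_b and nut below 0.004 m and z of socket_b in the frame of nut between 0 and 0.0065 m and angle between socket_b's own z axis and vertical below 0.08 rad) or (horizontal distance between socket_c and nut below 0.004 m and z of socket_c in the frame of nut between 0 and 0.0065 m and angle between socket_c's own z axis and vertical below 0.08 rad))), for 0.2 s.
At the end, for the whole second after the job is handed in: The drawer is within 4 mm of home; one socket is fully down over the nut (mouth within 3.5 mm of the washer, centred within 4 mm, upright within 4.5 degrees), at rest and still gripped by the fingers; the other two stand upright in the tray, at rest (value of joint drawer below 0.004 m and ((horizontal distance between socket_a and nut below 0.004 m and z of socket_a in the frame of nut between 0 and 0.0065 m and angle between socket_a's own z axis and vertical below 0.08 rad and contact force between the fingers and socket_a above 1 N and linear speed of each of socket_a, socket_b, socket_c below 0.02 m/s and x of socket_b in the frame of tray between -0.03 and 0.03 m and y of socket_b in the frame of tray between -0.1 and 0.1 m and z of each of socket_b, socket_c in the frame of tray below 0.01 m and angle between each of socket_b, socket_c's own z axis and vertical below 0.1 rad and x of socket_c in the frame of tray between -0.03 and 0.03 m and y of socket_c in the frame of tray between -0.1 and 0.1 m) or (horizontal distance between socket_b and nut below 0.004 m and z of socket_b in the frame of nut between 0 and 0.0065 m and angle between socket_b's own z axis and vertical below 0.08 rad and contact force between the fingers and socket_b above 1 N and linear speed of each of socket_b, socket_a, socket_c below 0.02 m/s and x of socket_a in the frame of tray between -0.03 and 0.03 m and y of socket_a in the frame of tray between -0.1 and 0.1 m and z of each of socket_a, socket_c in the frame of tray below 0.01 m and angle between each of socket_a, socket_c's own z axis and vertical below 0.1 rad and x of socket_c in the frame of tray between -0.03 and 0.03 m and y of socket_c in the frame of tray between -0.1 and 0.1 m) or (horizontal distance between socket_c and nut below 0.004 m and z of socket_c in the frame of nut between 0 and 0.0065 m and angle between socket_c's own z axis and vertical below 0.08 rad and contact force between the fingers and socket_c above 1 N and linear speed of each of socket_c, socket_a, socket_b below 0.02 m/s and x of socket_a in the frame of tray between -0.03 and 0.03 m and y of socket_a in the frame of tray between -0.1 and 0.1 m and z of each of socket_a, socket_b in the frame of tray below 0.01 m and angle between each of socket_a, socket_b's own z axis and vertical below 0.1 rad and x of socket_b in the frame of tray between -0.03 and 0.03 m and y of socket_b in the frame of tray between -0.1 and 0.1 m))); the arm keeps its last pose, push and grip.
It fails at once if the spool is moved more than 30 mm (distance of spool from where it was at the start of the episode above 0.03 m).
It fails at once if the bottle is moved more than 30 mm (distance of bottle from where it was at the start of the episode above 0.03 m).
It fails at once if the screwdriver is moved more than 30 mm (distance of screwdriver from where it was at the start of the episode above 0.03 m).
It also fails if it takes over 72 s, if anything falls off the work surface, if the arm or the gripper's body presses on something with over 40 N, if the wrist force passes 120 N, or if a joint passes its speed limit or range.

### The arm

A 7-joint arm with a two-finger parallel gripper is mounted at the origin on the work surface. World frame = base frame: x ahead of the robot, y to its left, z up, the work surface at z = 0. Lengths are in m, angles in rad, forces in N, time in s.
With the tool pointing down it reaches from about 0.35 to 0.9 m from the base axis. Payload 19.9 kg.
Tool frame: the origin (TCP) lies between the finger pads; the fingertips stand 19 mm ahead of it and the grasp point (between the pads) is the TCP; z points along the fingers, y is the line along which they close (so a half turn about z gives the same grasp; the last joint's range is limited). The gripper opens to 94 mm and grips with 3 to 60 N. Pads are 16 mm wide; open, the fingers measure 119 mm over their backs; the gripper's body (75 mm by 177 mm) begins 78 mm behind the grasp point.
Start: joints at [1.081, 0.417, -0.01, 1.614, 0.005, 1.111, -0.053], TCP at [0.271, -0.563, 0.224] pointing down, gripper open.
Joint ranges: [-2.81, 2.81], [-0.39, 2.02], [-1.27, 1.25], [0.06, 2.57], [-1.19, 4.33], [0.19, 2], [-2.82, 2.82]. Speed limits (rad/s): [1.89, 1.89, 2.39, 2.39, 3.01, 3.01, 3.01].

### API

Orientations are given as a 3x3 rotation matrix whose columns are the frame's x, y, z axes.
In Python, from rig import robot gives the robot as it stands. Calls block until the motion is done:
- robot.move_ptp(position, orientation): joint-space move of the TCP to a pose.
- robot.move_linear(position, velocity=0.15, frame=None, threshold=None): straight line of the TCP; frame=None keeps the orientation; velocity is the mean speed in m/s. With threshold (N) it stops when the force on the tool has changed by that much, and returns True; else False.
- robot.goto_joints(angles): joint-space move.
- robot.gripper_to(opening): finger opening in m; the grip force is fixed at half the most; returns when the fingers have stopped.
- robot.pause(seconds).
- robot.ik(position, orientation): joint angles nearest the present ones, or None.
- robot.get_state(): the state.
- robot.grab_frame(name): name is "side" or "top"; returns the picture (480x640x3 uint8, red, green, blue); there is no depth.
- robot.camera_info(name): a dict with "fx", "fy", "cx", "cy" (pixels), "rvec" (rotation vector, rad) and "tvec" (3), from world to camera coordinates, as OpenCV has them. Camera axes: x right, y down, z forward; pixel columns grow to the right and rows downward; lengths in m; the calibration is good to about 2 mm. A picture is of the moment at which its call begins. camera_info takes no time and is no camera call.
A pose or a line that the arm cannot do raises robot.PlanningError and nothing moves.
- robot.sign_off(): hands the job in; it is judged then, once.
The state is a dict: "time": time; "qpos": joint angles; "joint_vel": joint speeds; "effort": joint torques, N m; "ee_pos": TCP position; "tool_rot": TCP orientation; "force": force on the tool from outside, world axes, zero at the start; "moment": the same for the moment, N m; "opening": finger opening in m; "grasp_force": force on a finger pad.
Only numpy, scipy, OpenCV 4.12 (cv2) and the standard library are available. Lean on these libraries where they do the work, as an engineer would, in place of code of your own. Each camera call takes 0.05 s, during which the arm holds its last target. There are 200 camera calls.

## Working session

There is one attempt and no reset: what is moved stays moved. The work goes in short steps, each a Python script; the robot and the scene stay as the last script left them, time stands still between calls to the robot, and variables do not carry over. Pictures are saved under pics/ and viewed, at most 10 in all, crops included, and the job is handed in when it is done.

```bash
mkdir -p pics; python3 - <<'E'
from rig import robot
import cv2
for n in("side","top"):
    cv2.imwrite(f"pics/{n}0.png",robot.grab_frame(n)[...,::-1]); print(n,robot.camera_info(n))
s=robot.get_state();print(s["time"],s["force"],s["tool_rot"],s["opening"])
E
```

```text
side {'fx': 581.028190084585, 'fy': 581.028190084585, 'cx': 324.0946602906319, 'cy': 244.00367087754444, 'rvec': array([ 0.79513764, -2.55968205,  1.11891274]), 'tvec': array([0.45030622, 0.27183977, 1.17146927])}
top {'fx': 442.9226267271682, 'fy': 442.9226267271682, 'cx': 317.3656080555282, 'cy': 238.14272683372081, 'rvec': array([ 2.17490195, -2.16134853,  0.14670884]), 'tvec': array([-8.10726503e-04,  5.73535512e-01,  8.92695475e-01])}
0.1 [0.3347049  0.81762452 0.18099424] [[ 9.01389040e-01  4.33009818e-01 -5.44831659e-04]
 [ 4.33010151e-01 -9.01388570e-01  9.24621650e-04]
 [-9.07347775e-05 -1.06936146e-03 -9.99999424e-01]] 0.09373460893322476
```

View pics/top0.png

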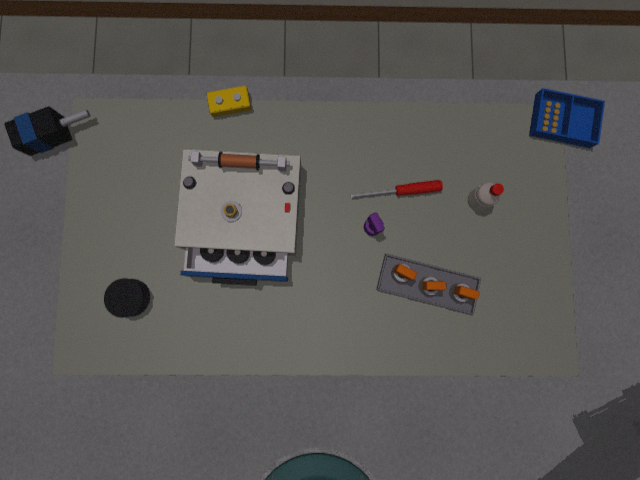

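View pics/side0.png

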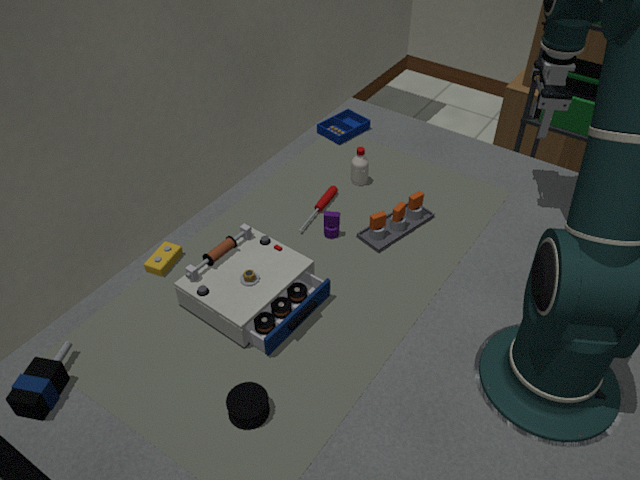

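The top view shows, as sockets, the orange ones at (405,272), (434,286) and (467,293) in the grey tray. The look-alike is the purple one at (374,224), outside the tray. The nut is at (232,211), the ledge at (235,281), the spool at (127,298) and the bottle at (487,195). I choose the three orange ones and check them close up, together with the nut.

```bash
cat > h.py <<'E'
import numpy as np, cv2
from rig import robot
def cam(n):
    c=robot.camera_info(n); K=np.array([[c["fx"],0,c["cx"]],[0,c["fy"],c["cy"]],[0,0,1]])
    return K,cv2.Rodrigues(np.array(c["rvec"]))[0],np.array(c["tvec"])
def w(n,u,v,z):
    K,R,t=cam(n); d=R.T@np.linalg.solve(K,[u,v,1.]); o=-R.T@t
    return (o+d*(z-o[2])/d[2])
def px(n,p):
    K,R,t=cam(n); q=K@(R@np.array(p)+t); return q[:2]/q[2]
def tri(a,b):  # top pixel, side pixel
    P=[np.c_[R,t] for K,R,t in (cam("top"),cam("side"))]; P=[cam(n)[0]@p for n,p in zip(("top","side"),P)]
    X=cv2.triangulatePoints(P[0],P[1],np.array(a,float),np.array(b,float)).ravel(); return X[:3]/X[3]
E
python3 - <<'E'
from h import *
t=cv2.imread("pics/top0.png");s=cv2.imread("pics/side0.png")
f=lambda i,x,y,W,H,k:cv2.resize(i[y:y+H,x:x+W],(W*k,H*k),interpolation=cv2.INTER_CUBIC)
a=f(t,217,196,30,30,10);b=f(s,235,260,30,30,10);c=f(t,370,250,120,70,5)[:300]
c2=f(s,350,185,95,70,4)
im=np.zeros((600,800,3),np.uint8); im[:300,:300]=a; im[:300,300:600]=b; im[300:600,:600]=cv2.resize(f(t,375,250,110,55,6),(600,300))
cv2.imwrite("pics/crop1.png",im)
for n,uv,z in [("nut",(232,211),.094),("c1",(183,151),.075),("c2",(300,156),.075),("c3",(296,251),.075),("c4",(176,247),.075),("ledgeL",(213,282),.045),("ledgeR",(256,283),.045),("t1",(385,255),.014),("t2",(480,277),.014),("t3",(473,314),.014),("t4",(377,291),.014),("spool",(127,298),.04)]:
    print(n,w("top",*uv,z).round(4))
print(tri((232,211),(249,274)))
E
```

```text
nut [0.6188 0.1717 0.094 ]
c1 [0.7453 0.278  0.075 ]
c2 [0.7374 0.0398 0.075 ]
c3 [0.5426 0.0458 0.075 ]
c4 [0.5489 0.2838 0.075 ]
ledgeL [0.4808 0.2149 0.045 ]
ledgeR [0.4793 0.1275 0.045 ]
t1 [ 0.5407 -0.1421  0.014 ]
t2 [ 0.4951 -0.3443  0.014 ]
t3 [ 0.4173 -0.3264  0.014 ]
t4 [ 0.4644 -0.1241  0.014 ]
spool [0.4476 0.3889 0.04  ]
[0.62281463 0.17452024 0.08695982]
```

View pics/crop1.png

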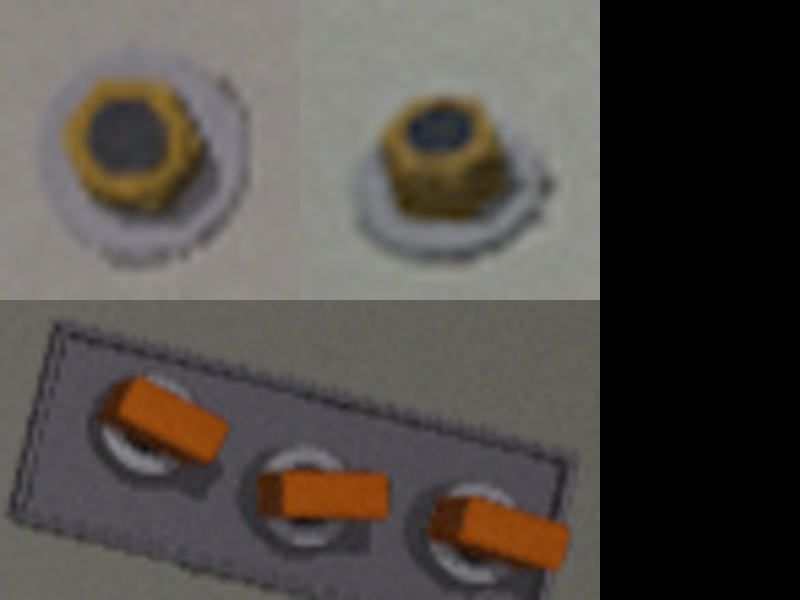

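The crop confirms three orange grips in the tray, and shows the brass hex on its washer. Next I fit the known shapes to the colour masks in both views.

```bash
cat > fit.py <<'E'
from h import *
from scipy.optimize import minimize
S=4
def prism(poly,z0,z1,p):
    c,s=np.cos(p[2]),np.sin(p[2]); q=poly@np.array([[c,s],[-s,c]])+p[:2]
    return np.vstack([np.c_[q,np.full(len(q),z)] for z in (z0,z1)])
def fit(poly,z0,z1,p0,masks):
    def cost(p):
        e=0
        for n,m in masks.items():
            K,R,t=cam(n); uv=cv2.projectPoints(prism(poly,z0,z1,p),cv2.Rodrigues(R)[0],t,K,None)[0].reshape(-1,2)
            im=np.zeros((480*S,640*S),np.uint8); h=cv2.convexHull(uv.astype(np.float32)).reshape(-1,2)
            cv2.fillPoly(im,[np.round(((h+.5)*S-.5)*16).astype(np.int32)],255,cv2.LINE_AA,4)
            u0,v0=(uv.mean(0)-45).astype(int).clip(0); sl=np.s_[v0:v0+90,u0:u0+90]
            f=im[v0*S:(v0+90)*S,u0*S:(u0+90)*S]; f=cv2.resize(f,(f.shape[1]//S,f.shape[0]//S),interpolation=cv2.INTER_AREA)/255.
            g=m[sl]; e+=np.abs(f-g).sum()/g.sum()
        return e
    best=None
    for y in p0[2]:
        a=np.array([p0[0],p0[1],y]); sim=np.vstack([a,a+[.006,0,0],a+[0,.006,0],a+[0,0,.2]])
        r=minimize(cost,a,method="Nelder-Mead",options=dict(initial_simplex=sim,xatol=1e-4,fatol=1e-4,maxiter=150))
        if best is None or r.fun<best.fun: best=r
    return best
hexp=np.array([[np.cos(a),np.sin(a)] for a in np.radians(30+60*np.arange(6))])*.012/np.cos(np.pi/6)  # flats face x
box=np.array([[1,1],[-1,1],[-1,-1],[1,-1]])*[.009,.020]
def comps(img,lo,hi,hull=False,minA=20,dil=0):
    hsv=cv2.cvtColor(img,cv2.COLOR_BGR2HSV); m=cv2.inRange(hsv,lo,hi)
    n,l,st,ce=cv2.connectedComponentsWithStats(m); out=[]
    for i in range(1,n):
        if st[i,4]<minA: continue
        k=(l==i).astype(np.uint8)
        if hull:
            h=cv2.convexHull(cv2.findNonZero(k)); k=cv2.fillConvexPoly(k.copy(),h,1)
        out.append((ce[i],st[i,4],k.astype(float)))
    return out
E
python3 - <<'E'
from fit import *
I={n:cv2.imread(f"pics/{n}0.png") for n in("top","side")}
O={n:comps(I[n],(5,170,60),(16,255,255)) for n in I}
for n in O: print(n,[(c.round(),a) for c,a,_ in O[n]])
B={n:[x for x in comps(I[n],(14,100,40),(32,255,255),True,10) if np.hypot(*(x[0]-c))<15] for n,c in (("top",(231,211)),("side",(249,275)))}
for n in B: print(n,[(c.round(),a) for c,a,_ in B[n]])
for name in (["top","side"],["top"],["side"]):
    r=fit(hexp,.078,.094,(.619,.172,[0,.3,.6,.9]),{n:max(B[n],key=lambda x:x[1])[2] for n in name})
    print("nut",name,r.x.round(4),np.degrees(r.x[2])%60,r.fun)
for u,v in ((405,272),(434,286),(467,293)):
    c=w("top",u,v,.06); q=px("side",c); m={n:min(O[n],key=lambda x:np.hypot(*(x[0]-k)))[2] for n,k in (("top",(u,v)),("side",q))}
    for name in (["top","side"],["top"],["side"]):
        r=fit(box,.034,.074,(c[0],c[1],[-.8,-.4,0,.4]),{n:m[n] for n in name}); print("sock",name,r.x.round(4),np.degrees(r.x[2]),r.fun)
E
```

```text
top [(array([405., 272.]), np.int32(202)), (array([434., 285.]), np.int32(189)), (array([466., 292.]), np.int32(218))]
side [(array([415., 200.]), np.int32(194)), (array([398., 212.]), np.int32(178)), (array([377., 220.]), np.int32(224))]
top [(array([230., 210.]), np.int32(88))]
side [(array([249., 276.]), np.int32(89))]
nut ['top', 'side'] [0.6227 0.1775 0.7494] 42.93507982251996 0.3661855794513331
nut ['top'] [0.6222 0.1774 0.7687] 44.04150690207283 0.14092792046396024
nut ['side'] [ 0.6229  0.1788 -0.2482] 45.779273868747 0.20217498764211567
sock ['top', 'side'] [ 0.5035 -0.1744 -0.3203] -18.35047781693168 0.5924264012535707
sock ['top'] [ 0.5035 -0.1742 -0.364 ] -20.85290132982841 0.2879635022325762
sock ['side'] [ 0.5039 -0.1731 -0.1385] -7.937913008494613 0.23783263305322128Traceback (most recent call last):
  File "<stdin>", line 13, in <module>
  File "fit.py", line 21, in fit
    r=minimize(cost,a,method="Nelder-Mead",options=dict(initial_simplex=sim,xatol=1e-4,fatol=1e-4,maxiter=150))
    res = _minimize_neldermead(fun, x0, args, callback, bounds=bounds,
                               **options)
    fxc = func(xc)
    fx = function(np.copy(x), *(wrapper_args + args))
  File "fit.py", line 11, in cost
    K,R,t=cam(n); uv=cv2.projectPoints(prism(poly,z0,z1,p),cv2.Rodrigues(R)[0],t,K,None)[0].reshape(-1,2)
          ~~~^^^
  File "h.py", line 4, in cam
    c=robot.camera_info(n); K=np.array([[c["fx"],0,c["cx"]],[0,c["fy"],c["cy"]],[0,0,1]])
ValueError: time passes only in moves, steps and waits
```

```bash
sed -i 's/^def cam/import functools\n@functools.cache\ndef cam/' h.py
python3 - <<'E'
from fit import *
I={n:cv2.imread(f"pics/{n}0.png") for n in("top","side")}
O={n:comps(I[n],(3,140,35),(18,255,255)) for n in I}
for u,v in ((405,272),(434,286),(467,293)):
    c=w("top",u,v,.06); q=px("side",c); m={n:min(O[n],key=lambda x:np.hypot(*(x[0]-k)))[2] for n,k in (("top",(u,v)),("side",q))}
    for name in (["top","side"],["top"],["side"]):
        r=fit(box,.034,.074,(c[0],c[1],[-.8,-.4,0,.4]),{n:m[n] for n in name}); print("sock",name,r.x.round(4),np.degrees(r.x[2]),r.fun)
# nut: hull of nut mask inc. dark sides, low V
B={}
for n,c in (("top",(231,211)),("side",(249,275))):
    B[n]=max([x for x in comps(I[n],(10,70,15),(35,255,255),True,10) if np.hypot(*(x[0]-c))<15],key=lambda x:x[1])[2]
for name in (["top","side"],["top"],["side"]):
    for y in np.radians(range(-30,30,10)):
        r=fit(hexp,.078,.094,(.619,.172,[y]),{n:B[n] for n in name}); print("nut",name,r.x.round(4),(np.degrees(r.x[2])+30)%60-30,round(r.fun,3))
out=[]
for n,(x,y) in (("top",(219,198)),("side",(237,262))):
    row=[]
    for yaw in (None,-.28,0):
        k=16; f=cv2.resize(I[n][y:y+25,x:x+25],None,fx=k,fy=k,interpolation=cv2.INTER_CUBIC); f=cv2.convertScaleAbs(f,alpha=1.6)
        f=cv2.resize(f,(266,266)) if 0 else f
        if yaw is not None:
            P=np.array([px(n,p) for p in prism(hexp,.078,.094,(.6222,.1772,yaw))]); P=((P+.5-[x,y])*k-.5).astype(int)
            cv2.polylines(f,[P[6:]],True,(255,0,0),1); cv2.polylines(f,[P[:6]],True,(0,255,0),1)
        row.append(cv2.resize(f,(266,266),interpolation=cv2.INTER_AREA))
    out.append(np.hstack(row))
cv2.imwrite("pics/nut.png",np.vstack(out))
E
```

```text
sock ['top', 'side'] [ 0.5035 -0.174  -0.3898] -22.33446106917872 0.41028591616826915
sock ['top'] [ 0.503  -0.1746 -0.4598] -26.345791033737154 0.18791732909379968
sock ['side'] [ 0.5048 -0.1745 -0.1705] -9.770735360914529 0.1857966716098204
sock ['top', 'side'] [ 0.4768 -0.2323  0.0728] 4.172546293562596 0.4504249096636419
sock ['top'] [ 0.4769 -0.2324  0.0149] 0.8522686477185466 0.17483983692486893
sock ['side'] [ 0.4775 -0.2331  0.1407] 8.06059175639534 0.2139363272190597
sock ['top', 'side'] [ 0.4632 -0.2977 -0.1861] -10.662523599510106 0.4208133886465979
sock ['top'] [ 0.4632 -0.2978 -0.2336] -13.384435000526626 0.17422023661785388
sock ['side'] [ 0.464  -0.2974 -0.0519] -2.972304262299656 0.20156476383656913
nut ['top', 'side'] [ 0.6228  0.1777 -0.6477] 22.887465072612493 0.333
nut ['top', 'side'] [ 0.6227  0.1781 -0.4759] -27.265030966937672 0.312
nut ['top', 'side'] [ 0.6231  0.1778 -0.1757] -10.06765108482967 0.298
nut ['top', 'side'] [ 0.6226  0.1777 -0.001 ] -0.05849367719016385 0.312
nut ['top', 'side'] [0.6227 0.1778 0.1951] 11.179735423463704 0.337
nut ['top', 'side'] [0.6228 0.1774 0.2071] 11.866635009580136 0.335
nut ['top'] [ 0.6225  0.1775 -0.8238] 12.802044446902833 0.118
nut ['top'] [ 0.6225  0.1777 -0.6312] 23.83645547968274 0.117
nut ['top'] [ 0.6227  0.1776 -0.1701] -9.743251585575884 0.098
nut ['top'] [0.6225 0.1776 0.0387] 2.2197413377552593 0.101
nut ['top'] [0.6224 0.1777 0.3292] 18.861081202232363 0.123
nut ['top'] [0.6227 0.1779 0.523 ] 29.96463740757757 0.113
nut ['side'] [ 0.624   0.1772 -0.4094] -23.459575408467863 0.189
nut ['side'] [ 0.6233  0.178  -0.3344] -19.157286405073936 0.172
nut ['side'] [ 0.6231  0.1779 -0.3108] -17.810038854731257 0.17
nut ['side'] [ 0.6232  0.1784 -0.1715] -9.828334931552089 0.175
nut ['side'] [ 0.6232  0.1784 -0.1767] -10.124207959287567 0.175
nut ['side'] [ 0.6227  0.179  -0.1756] -10.059140911530136 0.177
```

View pics/nut.png

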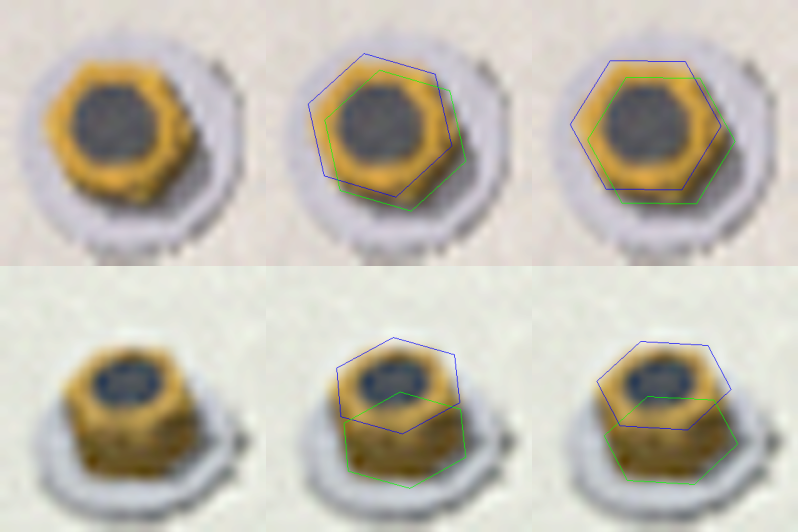

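The overlays show the hex nearly aligned with world axes (yaw about 0 to −5°), centred near (0.622, 0.177). I trust the top fits for the sockets. Next: refine the nut with its top face only, and push the drawer.

```bash
cat >> h.py <<'E'
def rot(a):  # tool down, closing axis y at yaw a
    y=np.array([np.cos(a),np.sin(a),0]); z=np.array([0,0,-1.]); return np.c_[np.cross(y,z),y,z]
def best(pos,a):  # of the two equal grasps the one with the least joint travel
    q0=np.array(robot.get_state()["qpos"]); c=[]
    for k in (0,np.pi):
        q=robot.ik(pos,rot(a+k))
        if q is not None: c.append((np.abs(np.array(q)-q0).max(),a+k))
    return rot(min(c)[1])
def st(m=""):
    s=robot.get_state(); print(m,"t",round(s["time"],2),"p",np.round(s["ee_pos"],4),"F",np.round(s["force"],1),"open",round(s["opening"],4),"g",np.round(s["grasp_force"],1)); return s
E
python3 - <<'E'
from fit import *
I=cv2.imread("pics/top0.png"); hsv=cv2.cvtColor(I,cv2.COLOR_BGR2HSV)
print(w("top",230.86,210.85,.078))
for vmin in (70,85,100):
    B=[x for x in comps(I,(12,70,vmin),(35,255,255),True,10) if np.hypot(*(x[0]-(231,211)))<15]
    m=max(B,key=lambda x:x[1])[2]
    for y in (-.25,0,.25):
        r=fit(hexp*.97,.0939,.094,(.622,.177,[y]),{"top":m}); print(vmin,m.sum(),r.x.round(4),np.degrees(r.x[2]),r.fun)
y=np.radians(-1.8); d=np.array([np.cos(y),np.sin(y),0]); L=np.array([.4800,.171,.049])
robot.gripper_to(0.0)
a=L-.045*d; R=best(a,y+np.pi/2)
robot.move_ptp(a+[0,0,.10],R); st()
robot.move_linear(a,.2)
print(robot.move_linear(L+.065*d,.08,threshold=12)); st("push")
E
```

```text
[0.62200445 0.17682648 0.078     ]
70 144.0 [ 0.6216  0.1767 -0.0144] -0.8232197865310301 0.11879084967320264
70 144.0 [ 0.6216  0.1767 -0.0161] -0.9215114323404382 0.11881808278867102
70 144.0 [ 0.6216  0.1763 -0.009 ] -0.5165539359966703 0.12118736383442265
85 138.0 [ 0.6219  0.177  -0.0012] -0.06637591757441766 0.11020176186416597
85 138.0 [ 6.22e-01  1.77e-01 -2.00e-04] -0.010879375506459435 0.11105427678317704
85 138.0 [ 0.6219  0.1773 -0.1498] -8.58571806285428 0.11386757601591362
100 130.0 [ 0.6224  0.1775 -0.1023] -5.862805743659174 0.10856711915535444
100 130.0 [ 0.6221  0.1775 -0.0798] -4.571440759102855 0.10892911010558069
100 130.0 [ 0.6225  0.1775 -0.1567] -8.975491838906107 0.1085972850678733
 t 4.19 p [0.4354 0.1718 0.1489] F [ 0.5 -0.1  0.8] open 0.0008 g 0.0
True
push t 5.8 p [0.5144 0.1696 0.0481] F [-3.8  0.5  0.5] open 0.0005 g 1.7
```

```bash
python3 - <<'E'
from h import *
y=np.radians(-1.8); d=np.array([np.cos(y),np.sin(y),0])
p=robot.get_state()["ee_pos"]
print(robot.move_linear(p+.03*d,.04,threshold=20)); s=st("push2")
robot.pause(.3); st()
robot.move_linear(s["ee_pos"]-.05*d,.2); robot.move_linear(s["ee_pos"]-.05*d+[0,0,.15],.3)
cv2.imwrite("pics/side1.png",robot.grab_frame("side")[...,::-1]);t=robot.grab_frame("top")[...,::-1]
cv2.imwrite("pics/top1.png",np.hstack([cv2.resize(t[130:300,150:320],(400,400)),cv2.resize(cv2.imread("pics/side1.png")[210:370,160:350],(400,400))]))
E
```

```text
True
push2 t 6.06 p [0.5143 0.1695 0.0477] F [-0.6 -0.4 -0.2] open 0.0006 g 0.2
 t 6.36 p [0.5138 0.1695 0.0477] F [ 0.8  0.1 -0.2] open 0.0006 g 0.0
```

View pics/top1.png

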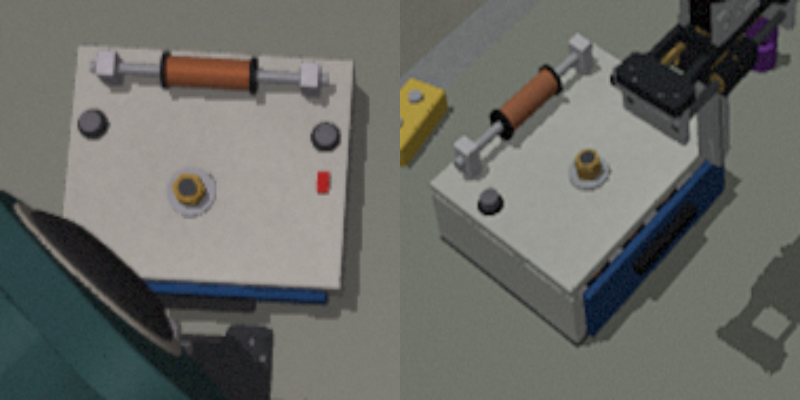

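```bash
python3 - <<'E'
import cv2
s=cv2.imread("pics/side1.png")[270:350,235:340]
cv2.imwrite("pics/dr.png",cv2.convertScaleAbs(cv2.resize(s,None,fx=7,fy=7,interpolation=cv2.INTER_CUBIC),alpha=2))
E
```

```text
(no output)
```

View pics/dr.png

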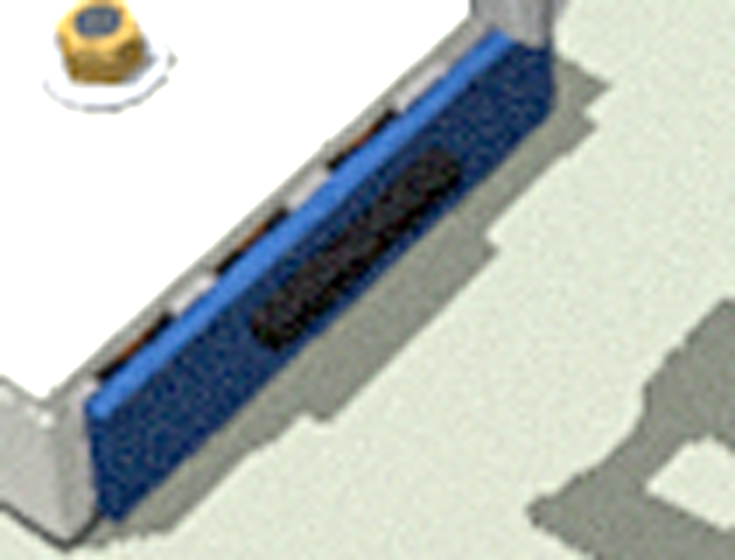

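```bash
python3 - <<'E'
from h import *
y=np.radians(-1.8); R=np.array([[np.cos(y),np.sin(y)],[-np.sin(y),np.cos(y)]])
f=lambda u,v,z:(R@w("side",235+u/7,270+v/7,z)[:2]).round(4)
print("panel top outer L",f(92,418,.06),"panel top inner L",f(92,398,.06),"bottom",f(110,522,.007)," house top",f(45,398,.075),"house bottom",f(65,545,0))
print("panel top outer R",f(550,50,.06),"inner R",f(492,30,.06))
t=cv2.imread("pics/side1.png")
for X in np.arange(.50,.58,.01):
  pass
E
```

```text
panel top outer L [0.5336 0.2963] panel top inner L [0.5386 0.2907] bottom [0.5349 0.2937]  house top [0.5403 0.3071] house bottom [0.5442 0.3046]
panel top outer R [0.5157 0.0983] inner R [0.536  0.1022]
```

The crop shows the drawer's blue front next to the housing. Reel tops are still visible over the front edge, at about (150,340), so I can't tell whether it is home. I press again harder.

```bash
python3 - <<'E'
from h import *
y=np.radians(-1.8); d=np.array([np.cos(y),np.sin(y),0]); c=np.array([.5143,.1695,.049])
robot.move_linear(c-.02*d+[0,0,.05],.25); robot.move_linear(c-.02*d,.2)
for th in (30,35):
    print(robot.move_linear(c+.03*d,.05,threshold=th)); st(th)
robot.pause(.2); st()
E
```

```text
True
30 t 9.03 p [0.5144 0.1695 0.0488] F [-4.  -0.5  3.5] open 0.0006 g 2.3
True
35 t 9.28 p [0.5144 0.1696 0.0483] F [-1.6  0.7  1.6] open 0.0009 g 1.0
 t 9.48 p [0.5143 0.1695 0.0482] F [-0.   1.4  0.2] open 0.0004 g 0.2
```

The drawer stops hard at the same place under 30 and 35 N, so it is home. Now the first socket.

```bash
cat > job.py <<'E'
from h import *
SK=[(.5032,-.1744,-26),(.4769,-.2324,1),(.4632,-.2978,-13)]
NUT=np.array([.6219,.177,0]); NY=-3.; G=.057
def up(z=.21):
    p=np.array(robot.get_state()["ee_pos"]); robot.move_linear([p[0],p[1],z],.3)
def pick(i):
    x,y,a=SK[i]; R=best([x,y,.12],np.radians(a)); robot.move_ptp([x,y,.15],R); robot.gripper_to(.06)
    robot.move_linear([x,y,G],.15); robot.gripper_to(0.0); st(f"grip {i}"); up()
def test(ny=NY,off=(0,0),vel=.05):
    p=NUT+[*off,0]; R=best(p+[0,0,.17],np.radians(ny)); robot.move_ptp(p+[0,0,.165],R)
    hit=robot.move_linear(p+[0,0,.124],vel,threshold=12); s=st(f"down hit={hit}")
    return s["ee_pos"][2]-.131   # about 0 = seated
def back(i):
    x,y,a=SK[i]; R=best([x,y,.12],np.radians(a)); up(); robot.move_ptp([x,y,.10],R)
    print(robot.move_linear([x,y,G-.003],.06,threshold=6)); st("placed"); robot.gripper_to(.06); up(.15)
E
python3 - <<'E'
from job import *
up(.2); pick(0); print(test())
cv2.imwrite("pics/s2.png",robot.grab_frame("side")[...,::-1])
s=cv2.imread("pics/s2.png"); cv2.imwrite("pics/s2c.png",cv2.resize(s[180:330,160:360],(800,600)))
E
```

```text
grip 0 t 13.97 p [ 0.5033 -0.1744  0.0571] F [-1.  -0.4  2.7] open 0.0174 g 30.0
down hit=True t 16.68 p [0.6216 0.1769 0.1301] F [0.6 1.4 2.2] open 0.018 g 30.0
-0.0009426991173857036
```

View pics/s2c.png

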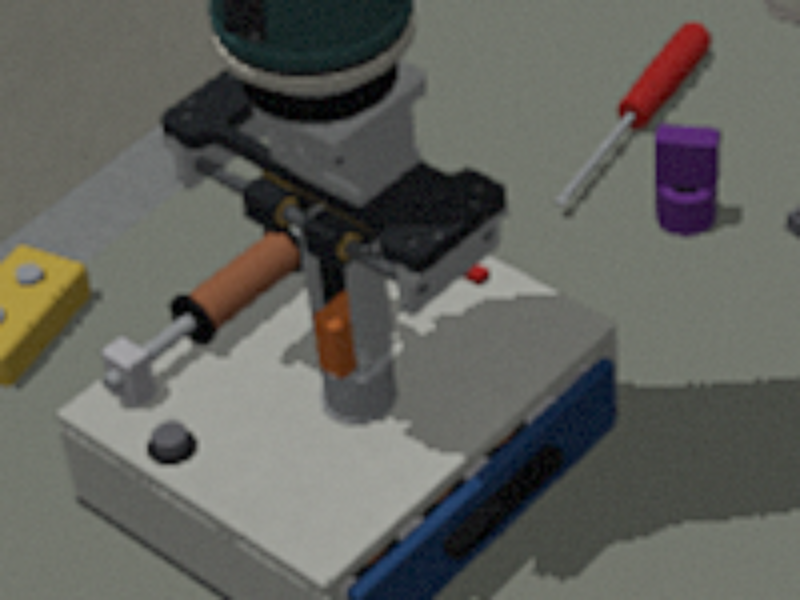

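The crop shows the skirt's lower rim at (360,418), on the washer, with the drawer shut. The TCP is at 0.130, against 0.131 expected if seated and at least 0.138 for a wrong bore. I check the rim against the projection and press a little more.

```bash
python3 - <<'E'
from job import *
th=np.linspace(0,2*np.pi,60)
for h in (.078,.088): print(h,max(px("side",[.6218+.0195*np.cos(t),.177+.0195*np.sin(t),h])[1] for t in th), "measured",180+418/4)
p=robot.get_state()["ee_pos"]; print(robot.move_linear([p[0],p[1],p[2]-.006],.03,threshold=15)); st()
robot.pause(.5); s=st(); print(s["tool_rot"][:,2])
E
```

```text
0.078 284.4212195550047 measured 284.5
0.088 281.22566339812084 measured 284.5
True
 t 16.93 p [0.6217 0.1775 0.1287] F [0.  0.7 3.4] open 0.018 g 30.0
 t 17.43 p [0.6216 0.1774 0.1287] F [0.2 1.2 1.4] open 0.0178 g 30.0
[-8.06554824e-04 -2.53405698e-05 -9.99999674e-01]
```

```bash
python3 - <<'E'
from fit import *
for n in ("top","side"):
    print(n,[(c.round(),a) for c,a,_ in comps(robot.grab_frame(n)[...,::-1].copy(),(5,170,60),(16,255,255))])
robot.sign_off()
E
```

```text
top [(array([434., 285.]), np.int32(189)), (array([466., 292.]), np.int32(223))]
side [(array([415., 200.]), np.int32(193)), (array([398., 212.]), np.int32(179)), (array([243., 264.]), np.int32(135))]
the job is handed in; nothing more can be done
```

I handed the job in at about 17.5 s: the drawer is home against a hard stop, and the first socket I tried fits and is still gripped, upright and fully down over the nut, while the other two sockets stand untouched in the tray.

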